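# Tip burnt plugs through the scrap box flap

## Robot

A 6-joint arm with a two-finger parallel gripper is mounted at the origin on a cart in front of the work surface, level with it; the furniture and walls round the work are solid. World frame = base frame: x ahead of the robot, y to its left, z up, the work surface at z = 0. Lengths are in m, angles in rad, forces in N, time in s.
With the tool pointing down it reaches from about 0.325 to 0.775 m from the base axis. Payload 9.3 kg.
Tool frame: the origin (TCP) lies on the centre line of the jaws, within the pads' length; the fingertips stand 14 mm ahead of it and the grasp point (between the pads) lies 5 mm behind it; z points along the fingers, y is the line along which they close (so a half turn about z gives the same grasp; the last joint's range is limited). The gripper opens to 85 mm and grips with 20 to 120 N. Pads are 22 mm wide; open, the fingers measure 114 mm over their backs; the gripper's body (76 mm by 85 mm) begins 54 mm behind the grasp point. The pads swing forward as they close: fully open they stand 13 mm farther back than shut.
Start: joints at [-1.493, 0.259, 0.021, 1.334, 0, 1.418], TCP at [0.126, -0.535, 0.213] pointing down, gripper open.
Joint ranges: [-3.04, 3.04], [-0.91, 1.82], [-1.04, 1.36], [-1.92, 1.95], [-1.52, 1.45], [-3.14, 3.14]. Speed limits (rad/s): [2.22, 2.22, 2.79, 3.14, 3.14, 3.14].

## Interface

Orientations are given as a rotation vector (axis times angle).
In Python, from bench import observe, grab_frame, finish_job gives the robot as it stands.
- The arm moves only by the tool send_rows, never from a script. Its argument "rows" is a list of rows, each a list of 7 numbers: the gripper command: -1 is fully open, 1 is shut, values between are in proportion, then the shift along the world's x, y, z in mm, then the turn, a rotation vector about the world's x, y, z in degrees. In form: [[jaw, dx, dy, dz, wx, wy, wz], ...]. A call has 1 to 10 rows; each row is the pose to reach, as a shift and turn from the pose commanded when the call began; what a row does not reach only later rows make up. A row lasts 1/8 s, in which the tool goes at most 62.5 mm and 10.7 degrees, less where a joint would pass 70% of its speed; a pose out of reach is approached as far as the arm can. A call with a gripper value outside its range is refused whole. The fingers move at their own pace and stop on an object; "force" is the grip in N (left out, the last holds). Time passes only in rows, so rows that repeat a pose let the fingers close. It gives the time, the measured TCP pose, the force, the opening and the grip force at its end, in the units of the state.
- observe(): the state, without advancing time (a new reading comes with each control period).
- grab_frame(name): name is "scene" or "side" or "wrist"; returns a dict with "frame" (400x640x3 uint8, red, green, blue), "camera_matrix" (3x3 intrinsics, pixels), "R" (3x3) and "t" (3): a world point X has camera coordinates R X + t; the wrist camera has in their place "tool_from_camera" (4x4, takes a point from camera to tool coordinates, whose origin is the TCP and whose axes are the flange's). Camera axes: x right, y down, z forward; pixel columns grow to the right and rows downward; lengths in m; the calibration is good to about 2 mm. A picture is of the moment at which its call begins: read the wrist's pose just before it. There is no depth.
- finish_job(): hands the job in; it is judged then, once.
The state is a dict: "time": time; "joint_positions": joint angles; "qvel": joint speeds; "joint_efforts": joint torques, N m; "eef_pos": TCP position; "ee_rot": TCP orientation; "wrist_force": force on the tool from outside, world axes, zero at the start; "moment": the same for the moment, N m; "width": finger opening in m; "gripper_force": force on a finger pad.
Only numpy, scipy, OpenCV 4.12 (cv2) and the standard library are available. Lean on these libraries where they do the work, as an engineer would, in place of code of your own. Each camera call takes 0.05 s, during which the arm holds its last target. There are 200 camera calls.

## Task

Pick up the small metal scoop that holds the two burnt yellow power plugs, press the flap of the scrap box open with the scoop's front rim (not with the gripper) and tip both plugs through into the box. Then let the flap swing shut and stand the empty scoop upright on the worktop, leaving the other scoop and the red bracket in it alone.

Things in the scene. Friction and masses are not known exactly. Their poses are not given: they have to be found in the camera images.
- scoop_grip (a point): Grip centre of the scoop that holds the two yellow plugs: a black block, 26 (x) x 22 (y) x 34 mm (z), on top of the scoop's back wall, 64 mm above the scoop's underside, 95 mm behind its front rim. Axes: x from rim to back, z up. Pinch it across y from above; its sides are flat, so the hand may lean forward or back; grip with 40 N or more. Which scoop stands left and which right varies.
- scoop_lip (a point): Middle of this scoop's front rim, on its underside: 95 mm from scoop_grip along -x and 64 mm below it; same axes. The scoop is an aluminium tray 100 mm long (x), 60 mm wide (y), 0.12 kg: flat floor 2.5 mm thick, side walls 22 mm high, back wall 36 mm high, no front wall (the floor's bare front edge is the rim). Tipping it means bringing this rim down.
- plug_a_mid (a point): Centre of one yellow power plug, 16 x 16 x 8 mm body with 8 mm sleeves behind, 12 g, lying loose on the scoop's floor. It stays put by friction while the scoop is tilted up to about 20 degrees, and slides out for certain at 45 to 50 degrees or more.
- plug_b_mid (a point): Centre of the other yellow power plug, the same.
- box_top (a point): Centre of the top of the scrap box, a fixed grey sheet-steel box 170 (x) x 150 (y) x 130 mm high with a clear pane in its front; this point is 130 mm above the worktop. Axes: z up; -x is the front with the pane, which faces roughly to the robot. The top has one mouth, 100 (x) x 110 mm (y), centred on this point and closed by the flap; the space below is 121 mm deep.
- flap_hinge (a point): Middle of the flap's hinge line, at the edge of the mouth that is 50 mm along +x from box_top (the far edge from the front), level with the box top. Same axes as box_top; the hinge runs along y. The flap reaches 98 mm from here along -x, is 106 mm wide, and its free edge at the front swings down into the box.
- flap (a joint): Angle of the flap (rad): 0 shut, flush with the box top; grows as it is pushed down into the box; stop at 1.05. It cannot open upward. A weak spring shuts it again: about 0.04 N m shut, 0.07 N m at 1 rad, so the rim pressing 40 to 60 mm from the hinge needs 1 to 2 N.
- other_scoop_grip (a point): Centre of the grip of the other scoop, which holds the red bracket; same shape. To be left alone.
- bracket_mid (a point): Centre of the red printed bracket, 24 x 33 x 12 mm, lying in the other scoop. To be left alone.

How it is judged:
By the outcome, as a careful person would: the job done as asked, in the order asked, and still so for the second after the job is handed in, with the robot touching nothing.
It also fails if it takes over 54 s, if anything falls off the work surface, if the arm or the gripper's body presses on something with over 40 N, if the wrist force passes 120 N, or if a joint passes its speed limit or range.

## Working session

There is one attempt and no reset: what is moved stays moved. The work goes in short steps, Python scripts to look and compute and a tool call to move; the robot and the scene stay as the last step left them, time stands still between calls to the robot, and variables do not carry over. Pictures are saved under pics/ and viewed, at most 10 in all, crops included, and the job is handed in when it is done.

Besides the shell and the picture viewer there is one more tool, called after "Request:" as name(argument=value, ...) on one line, values as JSON. send_rows: Moves the arm, as the interface text tells. Its arguments: {"type":"object","properties":{"rows":{"type":"array"},"force":{"type":"number"}},"required":["rows"]}

```bash
mkdir -p pics; python3 - <<'E'
from bench import observe, grab_frame
import cv2,numpy as np,pickle
s=observe();print(s['time'],s['eef_pos'],s['ee_rot'],s['width'])
for n in('scene','side'):
    f=grab_frame(n);pickle.dump(f,open(f'{n}0.pkl','wb'));cv2.imwrite(f'pics/{n}0.png',f['frame'][:,:,::-1])
    print(n,f['camera_matrix'],f['R'],f['t'],-f['R'].T@f['t'])
E
```

```text
0.0 [ 0.125791   -0.53509804  0.21235908] [-3.11934196e+00 -3.61499461e-01 -1.66788012e-04] 0.08543847465052228
scene [[490.6442044    0.         322.68845628]
 [  0.         490.6442044  203.37140103]
 [  0.           0.           1.        ]] [[-0.57682664 -0.81664536  0.01901002]
 [-0.33766048  0.21718222 -0.91586969]
 [ 0.74381209 -0.53471697 -0.40102535]] [0.35012678 0.27308302 0.84248745] [-0.33248055  0.67711296  0.58131137]
side [[389.15361397   0.         316.73377429]
 [  0.         389.15361397 196.73546708]
 [  0.           0.           1.        ]] [[-0.99204176 -0.1237103   0.02342877]
 [-0.09838906  0.64555964 -0.75734559]
 [ 0.07856678 -0.75362359 -0.65259386]] [0.52403724 0.09417442 1.08950483] [0.44353368 0.82511014 0.77004919]
```

View pics/scene0.png

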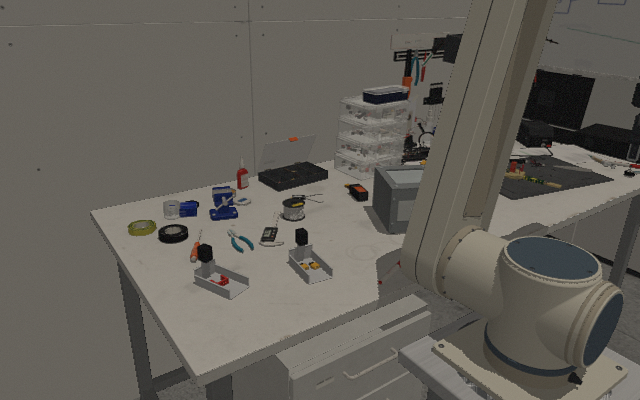

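View pics/side0.png

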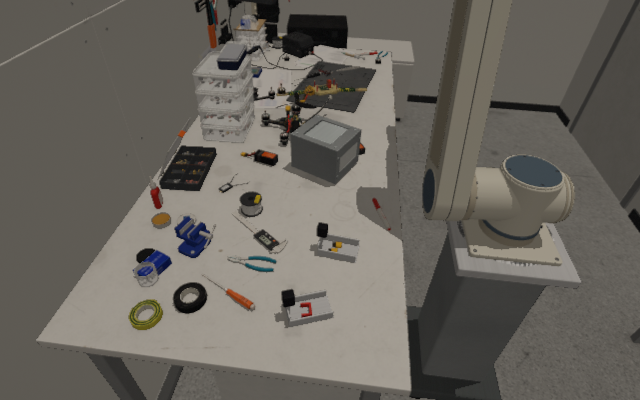

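```bash
python3 - <<'E'
import cv2,numpy as np,pickle
a=pickle.load(open('side0.pkl','rb'))['frame'];b=pickle.load(open('scene0.pkl','rb'))['frame']
A=cv2.resize(a[112:262,285:367],None,fx=4,fy=4,interpolation=2);B=cv2.resize(b[160:290,285:435],None,fx=3,fy=3,interpolation=2)
o=np.zeros((600,800,3),np.uint8);o[:A.shape[0],:328]=A;o[:390,340:790]=B
cv2.imwrite('pics/c.png',o[:,:,::-1])
for n,f,roi in(('side',a,(220,240,312,332)),('scene',b,(224,248,290,312))):
    y0,y1,x0,x1=roi;m=(f[y0:y1,x0:x1].max(2)<45).astype(np.uint8)
    k,l,st,c=cv2.connectedComponentsWithStats(m)
    for i in range(1,k):
        if st[i,4]>20:print(n,st[i],c[i]+[x0,y0])
E
```

```text
side [  6   3  10  15 127] [322.32283465 229.88976378]
scene [  6   4  12  18 184] [301.30978261 236.48913043]
```

View pics/c.png

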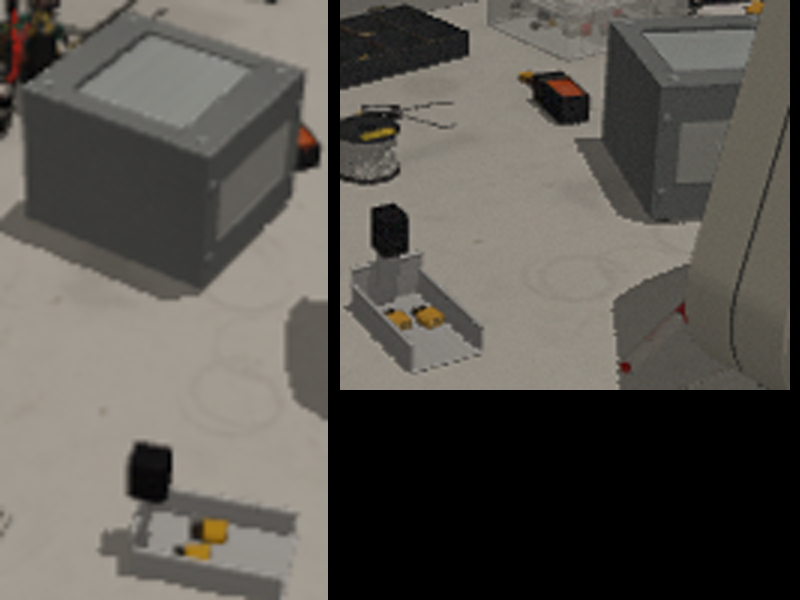

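```bash
cat > h.py <<'E'
import numpy as np,pickle
def ray(f,p):
    K=f['camera_matrix'];d=f['R'].T@np.linalg.solve(K,[p[0],p[1],1.]);return -f['R'].T@f['t'],d/np.linalg.norm(d)
def onz(f,p,z):
    c,d=ray(f,p);return c+d*(z-c[2])/d[2]
def tri(*fp):
    A=np.zeros((3,3));b=np.zeros(3)
    for f,p in fp:
        c,d=ray(f,p);P=np.eye(3)-np.outer(d,d);A+=P;b+=P@c
    return np.linalg.solve(A,b)
E
python3 - <<'E'
from h import *
s=pickle.load(open('side0.pkl','rb'));c=pickle.load(open('scene0.pkl','rb'))
np.set_printoptions(precision=4,suppress=True)
print('grip',tri((s,(322.3+.5,230+.4)),(c,(301.3+.5,236.5+.4))))
for z,P in((.13,[(290.5,134.5),(315.5,115),(361.2,130),(337.5,151.2)]),(.13,[(303.75,134.5),(323.75,120.75),(347.5,129),(330.75,143.75)])):
    q=np.array([onz(s,p,z) for p in P]);print(q[:,:2],q.mean(0))
    for i in range(4):e=q[(i+1)%4]-q[i];print(np.hypot(*e[:2]),np.degrees(np.arctan2(e[1],e[0])))
print('rim',onz(c,(309.3,284),0),onz(c,(332.3,276.7),0),onz(s,(355.2,261.5),0),onz(s,(358.2,247),0))
print('other',onz(s,(288,298),.064))
E
```

```text
grip [0.4972 0.1371 0.0643]
[[ 0.6371 -0.1937]
 [ 0.5763 -0.3274]
 [ 0.4215 -0.2561]
 [ 0.4858 -0.1255]] [ 0.5302 -0.2257  0.13  ]
0.1468565048799729 -114.44719136707549
0.17045055516883723 155.25629311790485
0.1455525742077234 63.785824196053824
0.1659609133868282 -24.277667957678116
[[ 0.5967 -0.2003]
 [ 0.5449 -0.2942]
 [ 0.4648 -0.2551]
 [ 0.5091 -0.1618]] [ 0.5289 -0.2279  0.13  ]
0.1072241415303678 -118.88945944246407
0.08914746190544202 153.97409383460646
0.1032523264901421 64.58641243226927
0.09568479762877327 -23.723615636838428
rim [0.4089 0.1751 0.    ] [0.4051 0.1166 0.    ] [0.408 0.172 0.   ] [0.4025 0.1215 0.    ]
other [0.5482 0.347  0.064 ]
```

Request:
send_rows(rows=[[-1, 23, 42, 0, 0, 0, 10], [-1, 46, 84, 0, 0, 0, 20], [-1, 69, 126, 0, 0, 0, 30], [-1, 92, 168, 0, 0, 0, 40], [-1, 115, 210, 0, 0, 0, 50], [-1, 138, 252, 0, 0, 0, 60], [-1, 161, 294, 0, 0, 0, 70], [-1, 184, 336, 0, 0, 0, 80], [-1, 207, 378, 0, 0, 0, 90], [-1, 230, 420, 0, 0, 0, 100]], force=60)

```text
time: 1.35
eef_pos: [0.3562, -0.1139, 0.213]
ee_rot: [1.721, 2.628, -0.0]
wrist_force: [0.7, -0.6, 0.4]
width: 0.0851
gripper_force: 0.0
```

Request:
send_rows(rows=[[-1, 24, 42, 0, 0, 0, 10], [-1, 48, 84, 0, 0, 0, 20], [-1, 72, 126, 0, 0, 0, 30], [-1, 96, 168, 0, 0, 0, 40], [-1, 120, 210, 0, 0, 0, 50], [-1, 144, 252, 0, 0, 0, 62], [-1, 144, 252, 0, 0, 0, 62], [-1, 144, 252, 0, 0, 0, 62]])

```text
time: 2.35
eef_pos: [0.4994, 0.1366, 0.2125]
ee_rot: [-0.132, -3.138, 0.001]
wrist_force: [-0.4, -0.8, 0.7]
width: 0.0854
gripper_force: 0.0
```

```bash
python3 - <<'E'
from bench import observe, grab_frame
import cv2,pickle
s=observe();print(s['time'],s['eef_pos'],s['ee_rot'],s['joint_positions'],s['wrist_force'])
f=grab_frame('wrist');pickle.dump((s,f),open('w1.pkl','wb'));cv2.imwrite('pics/w1.png',f['frame'][:,:,::-1]);print(f['tool_from_camera'])
c=grab_frame('scene');pickle.dump(c,open('scene1.pkl','wb'))
E
```

```text
2.35 [0.49936911 0.13655696 0.21248776] [-1.31577932e-01 -3.13756802e+00  5.68720869e-04] [ 1.04846520e-01  2.04474292e-01 -5.23270899e-02  1.31530114e+00
 -1.73057925e-04  1.88670078e-01] [-0.43745165 -0.75750433  0.68137396]
[[-1.23530353e-03 -9.62537631e-01 -2.71145318e-01  6.96375799e-02]
 [ 9.99998969e-01 -1.38746425e-03  3.69485597e-04  1.49852701e-03]
 [-7.31848225e-04 -2.71144582e-01  9.62538353e-01 -1.61202541e-01]
 [ 0.00000000e+00  0.00000000e+00  0.00000000e+00  1.00000000e+00]]
```

View pics/w1.png

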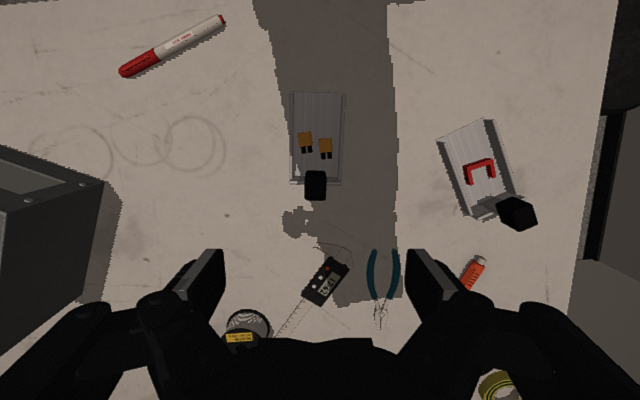

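```bash
cat >> h.py <<'E'
from scipy.spatial.transform import Rotation as Ro
def wcam(s,f):
    T=np.eye(4);T[:3,:3]=Ro.from_rotvec(s['ee_rot']).as_matrix();T[:3,3]=s['eef_pos'];T=np.linalg.inv(T@f['tool_from_camera'])
    return dict(camera_matrix=f['camera_matrix'],R=T[:3,:3],t=T[:3,3])
E
python3 - <<'E'
from h import *
import cv2
np.set_printoptions(precision=4,suppress=True)
s,f=pickle.load(open('w1.pkl','rb'));w=wcam(s,f)
m=f['frame'].max(2)[165:206,298:336]<40
ys,xs=np.where(m);
for y in range(0,41,4):
    r=np.where(m[y])[0];print(y+165,(r.min()+298,r.max()+298) if len(r) else None)
for p in[(292,95),(289,183),(346,95),(341,185)]:print(p,onz(w,p,.023))
y=ys.max()+165+.5
for p in[(305,y),(327.5,y)]:print('topback',onz(w,p,.081))
sc=pickle.load(open('scene0.pkl','rb'))
print('tri w/scene',tri((w,(xs.mean()+298.5,ys.mean()+165.5)),(sc,(301.8,236.9))))
E
```

```text
165 None
169 None
173 (np.int64(305), np.int64(325))
177 (np.int64(305), np.int64(326))
181 (np.int64(305), np.int64(326))
185 (np.int64(305), np.int64(326))
189 (np.int64(305), np.int64(325))
193 (np.int64(305), np.int64(325))
197 (np.int64(305), np.int64(325))
201 None
205 None
(292, 95) [0.4066 0.1211 0.023 ]
(289, 183) [0.5044 0.1072 0.023 ]
(346, 95) [0.4116 0.1801 0.023 ]
(341, 185) [0.512  0.1684 0.023 ]
topback [0.5113 0.1273 0.081 ]
topback [0.5133 0.1498 0.081 ]
tri w/scene [0.4998 0.1375 0.0636]
```

Request:
send_rows(rows=[[-1, 0, 2, -40, 0, 0, -2.5], [-1, 0, 2, -80, 0, 0, -2.5], [-1, 0, 2, -115, 0, 0, -2.5], [-1, 0, 2, -140, 0, 0, -2.5], [-1, 0, 2, -153, 0, 0, -2.5], [-1, 0, 2, -153, 0, 0, -2.5], [0.3, 0, 2, -153, 0, 0, -2.5], [1, 0, 2, -153, 0, 0, -2.5], [1, 0, 2, -153, 0, 0, -2.5], [1, 0, 2, -153, 0, 0, -2.5]], force=70)

```text
time: 3.7
eef_pos: [0.5003, 0.1384, 0.0606]
ee_rot: [0.199, 3.134, -0.001]
wrist_force: [-0.3, -1.5, 4.3]
width: 0.0189
gripper_force: 68.4
```

Request:
send_rows(rows=[[1, 0, 0, 0, 0, 0, 0], [1, 0, 0, 0, 0, 0, 0], [1, 0, 0, 0, 0, 0, 0], [1, 0, 0, 5, 0, 0, 0], [1, 0, 0, 15, 0, 0, 0], [1, 0, 0, 25, 0, 0, 0], [1, 0, 0, 25, 0, 0, 0]])

```text
time: 4.58
eef_pos: [0.5004, 0.1387, 0.086]
ee_rot: [0.199, 3.133, 0.001]
wrist_force: [-0.6, -0.9, -1.5]
width: 0.0182
gripper_force: 68.6
```

```bash
python3 - <<'E'
from bench import observe, grab_frame
import cv2,pickle,numpy as np
s=observe();print(s['time'],s['eef_pos'],s['ee_rot'],s['wrist_force'],s['width'],s['gripper_force'])
f=grab_frame('wrist');pickle.dump((s,f),open('w2.pkl','wb'))
c=grab_frame('side');d=grab_frame('scene')['frame']
o=np.zeros((520,800,3),np.uint8);o[:400,:640]=f['frame'];o[280:520,440:800]=0
o[280:520,480:800]=cv2.resize(c['frame'][190:310,240:400],None,fx=2,fy=2)
cv2.imwrite('pics/w2.png',o[:,:,::-1])
E
```

```text
4.575 [0.50042339 0.13869591 0.08604697] [1.99141099e-01 3.13344290e+00 5.20571341e-04] [-0.62788721 -0.85849744 -1.50965951] 0.018226172148276987 68.55532575398684
```

View pics/w2.png

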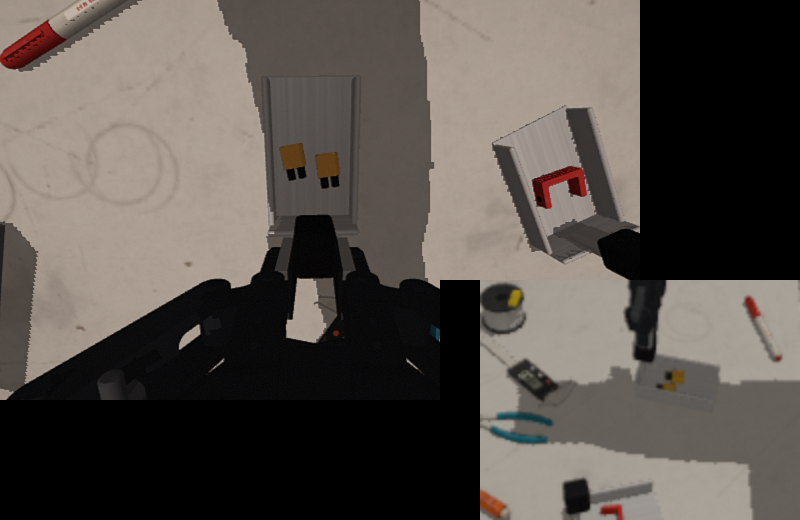

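Request:
send_rows(rows=[[1, 0, 0, 10, 0, 0, 0], [1, 0, 0, 30, 0, 0, 0], [1, 0, 0, 55, 0, 0, 0], [1, 2, -6, 85, 0, 0, 0], [1, 5, -18, 115, 0, 0, -1], [1, 10, -36, 140, 0, 0, -2], [1, 16, -58, 152, 0, 0, -3], [1, 23, -84, 155, 0, 0, -4], [1, 30, -110, 155, 0, 0, -5], [1, 38, -137, 155, 0, 0, -6]])

```text
time: 5.98
eef_pos: [0.5378, 0.0008, 0.2405]
ee_rot: [0.364, 3.12, 0.0]
wrist_force: [-0.5, 0.4, -0.9]
width: 0.0178
gripper_force: 68.6
```

Request:
send_rows(rows=[[1, 7, -27, 0, 0, 0, -1.5], [1, 15, -54, 0, 0, 0, -3], [1, 22, -81, 0, 0, 0, -4.5], [1, 30, -108, 0, 0, 0, -6], [1, 38, -135, 0, 0, 0, -7], [1, 45, -162, 0, 0, 0, -8], [1, 52, -188, 0, 0, 0, -9], [1, 58, -210, 0, 0, 0, -10], [1, 63, -228, 0, 0, 0, -11], [1, 67, -242, 0, 0, 0, -11.5]])

```text
time: 7.22
eef_pos: [0.605, -0.2413, 0.24]
ee_rot: [-0.675, -3.068, -0.0]
wrist_force: [0.0, 0.4, -1.3]
width: 0.0182
gripper_force: 68.6
```

Request:
send_rows(rows=[[1, 3, -12, 0, 0, 0, -0.5], [1, 5, -20, 0, 0, 0, -0.5], [1, 6, -24, 0, 0, 0, -0.5], [1, 6, -25, 0, 0, 0, -0.5], [1, 6, -25, 0, 0, 0, -0.5]])

```text
time: 7.85
eef_pos: [0.6108, -0.2651, 0.2401]
ee_rot: [0.687, 3.066, 0.0]
wrist_force: [-0.2, -0.3, -1.9]
width: 0.0185
gripper_force: 68.6
```

```bash
python3 - <<'E'
from bench import observe, grab_frame
import cv2,pickle,numpy as np
s=observe();print(s['time'],s['eef_pos'],s['ee_rot'],s['joint_positions'],s['wrist_force'])
f=grab_frame('wrist');pickle.dump((s,f),open('w3.pkl','wb'))
c=grab_frame('side');pickle.dump(c,open('side3.pkl','wb'))
o=np.zeros((600,800,3),np.uint8);o[:400,:640]=f['frame']
o[300:,400:]=cv2.resize(c['frame'][70:220,240:440],None,fx=2,fy=2)
cv2.imwrite('pics/w3.png',o[:,:,::-1])
E
```

```text
7.85 [ 0.61076421 -0.26509553  0.24009557] [6.86866695e-01 3.06556934e+00 8.19350691e-05] [-5.35420585e-01  4.63128747e-01  4.00160988e-01  1.50782912e+00
  5.46813044e-05 -9.45844356e-02] [-0.21903479 -0.31274965 -1.86944744]
```

View pics/w3.png

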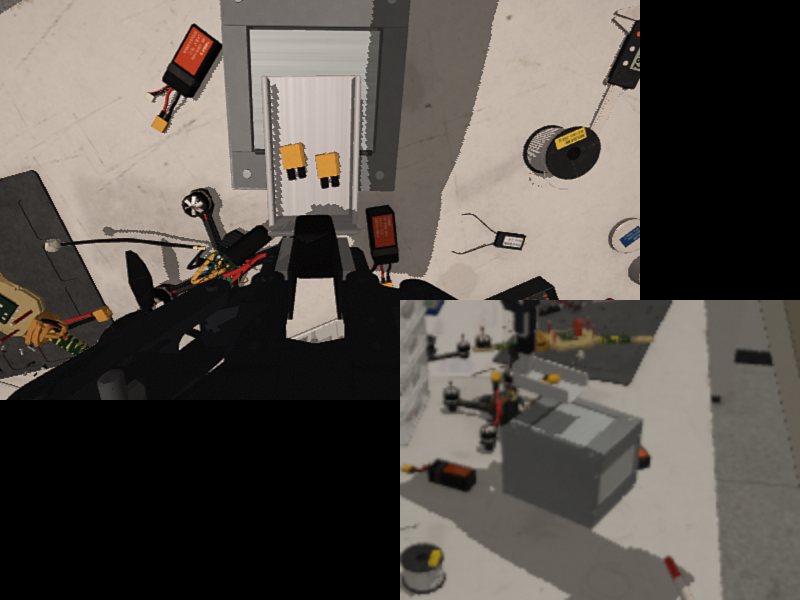

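```bash
python3 - <<'E'
from h import *
np.set_printoptions(precision=4,suppress=True)
s,f=pickle.load(open('w3.pkl','rb'));w=wcam(s,f)
g=lambda P,z:np.array([onz(w,p,z) for p in P])
q=g([(248,28),(383,24),(254,151),(372,153)],.13);b=g([(231,188),(395,190)],.13)
print(q,q.mean(0));print(b)
d=(q[:2].mean(0)-q[2:].mean(0));print('len',np.hypot(*d[:2]),'ang',np.degrees(np.arctan2(-d[1],-d[0])))
for e in(q[1]-q[0],q[3]-q[2],b[1]-b[0]):print('w',np.hypot(*e[:2]),np.degrees(np.arctan2(e[1],e[0]))-90)
r=g([(264,78),(359,77)],s['eef_pos'][2]-.0606+.022);print('rim wall tops',r,r.mean(0))
e=r[1]-r[0];print(np.hypot(*e[:2]),np.degrees(np.arctan2(e[1],e[0]))-90)
a=np.radians(-25.3);X=np.array([np.cos(a),np.sin(a)]);Y=np.array([-X[1],X[0]])
v=r.mean(0)[:2]-q.mean(0)[:2];print('rim in box frame',v@X,v@Y)
v=s['eef_pos'][:2]-q.mean(0)[:2];print('tcp in box frame',v@X,v@Y)
E
```

```text
[[ 0.4641 -0.2536  0.13  ]
 [ 0.5078 -0.1546  0.13  ]
 [ 0.5525 -0.296   0.13  ]
 [ 0.5991 -0.2017  0.13  ]] [ 0.5309 -0.2265  0.13  ]
[[ 0.5732 -0.3312  0.13  ]
 [ 0.6396 -0.1955  0.13  ]]
len 0.10034358701079792 ang -26.48387432534843
w 0.10816465710507929 -23.803406882696933
w 0.10511631480279254 -26.29801362597449
w 0.15105727380659756 -26.054984950290383
rim wall tops [[ 0.5146 -0.2528  0.2015]
 [ 0.5391 -0.1998  0.2015]] [ 0.5269 -0.2263  0.2015]
0.05844927148349136 -24.762988539673117
rim in box frame -0.003717587569758555 -0.0015652436712656089
tcp in box frame 0.0887226274295577 -0.0007714609996541945
```

```bash
cat > plan.py <<'E'
import numpy as np
X=np.array([.904,-.427]);Y=np.array([.427,.904])
def tcp(lx,lz,th):
    c,s=np.cos(np.radians(th)),np.sin(np.radians(th));return np.array([lx+93*c-60.6*s,lz+93*s+60.6*c])
def go(start,W):
    a=tcp(*start)
    for w in W:
        d=tcp(*w)-a;t=start[2]-w[2];print(w,np.round([*(d[0]*X),d[1],*(t*Y),0],1).tolist())
E
python3 - <<'E'
from plan import *
go((-4,180,0),[(-4,172,4),(-4,162,8),(-5,152,12),(-5,142,15),(-5,134,16),(-5,126,17),(-5,118,18),(-5,118,18)])
go((-5,118,18),[(-5,112,24),(-5,106,31),(-5,99,37),(-5,92,44),(-5,85,49),(-5,78,54),(-5,71,59),(-5,66,62),(-5,66,62)])
E
```

```text
(-4, 172, 4) [-4.0, 1.9, -1.7, -1.7, -3.6, 0.0]
(-4, 162, 8) [-8.4, 4.0, -5.6, -3.4, -7.2, 0.0]
(-5, 152, 12) [-14.1, 6.7, -10.0, -5.1, -10.8, 0.0]
(-5, 142, 15) [-17.9, 8.5, -16.0, -6.4, -13.6, 0.0]
(-5, 134, 16) [-19.3, 9.1, -22.7, -6.8, -14.5, 0.0]
(-5, 126, 17) [-20.6, 9.7, -29.5, -7.3, -15.4, 0.0]
(-5, 118, 18) [-21.9, 10.4, -36.2, -7.7, -16.3, 0.0]
(-5, 118, 18) [-21.9, 10.4, -36.2, -7.7, -16.3, 0.0]
(-5, 112, 24) [-8.5, 4.0, 0.8, -2.6, -5.4, 0.0]
(-5, 106, 31) [-19.2, 9.1, 1.5, -5.6, -11.8, 0.0]
(-5, 99, 37) [-28.9, 13.6, -1.0, -8.1, -17.2, 0.0]
(-5, 92, 44) [-40.6, 19.2, -4.2, -11.1, -23.5, 0.0]
(-5, 85, 49) [-49.2, 23.2, -9.4, -13.2, -28.0, 0.0]
(-5, 78, 54) [-57.9, 27.4, -15.5, -15.4, -32.5, 0.0]
(-5, 71, 59) [-66.7, 31.5, -22.4, -17.5, -37.1, 0.0]
(-5, 66, 62) [-71.9, 34.0, -27.8, -18.8, -39.8, 0.0]
(-5, 66, 62) [-71.9, 34.0, -27.8, -18.8, -39.8, 0.0]
```

Request:
send_rows(rows=[[1, -4, 1.9, -1.7, -1.7, -3.6, 0], [1, -8.4, 4, -5.6, -3.4, -7.2, 0], [1, -14.1, 6.7, -10, -5.1, -10.8, 0], [1, -17.9, 8.5, -16, -6.4, -13.6, 0], [1, -19.3, 9.1, -22.7, -6.8, -14.5, 0], [1, -20.6, 9.7, -29.5, -7.3, -15.4, 0], [1, -21.9, 10.4, -36.2, -7.7, -16.3, 0], [1, -21.9, 10.4, -36.2, -7.7, -16.3, 0], [1, -21.9, 10.4, -36.2, -7.7, -16.3, 0]], force=100)

```text
time: 9.07
eef_pos: [0.589, -0.2549, 0.2043]
ee_rot: [0.62, 2.764, -0.098]
wrist_force: [-0.7, 0.4, -0.9]
width: 0.0166
gripper_force: 98.3
```

```bash
python3 - <<'E'
from bench import observe, grab_frame
import cv2,pickle,numpy as np
s=observe();print(s['time'],s['eef_pos'],s['ee_rot'],s['joint_positions'],s['wrist_force'],s['moment'])
f=grab_frame('wrist');pickle.dump((s,f),open('w4.pkl','wb'))
c=grab_frame('side')
o=np.zeros((600,800,3),np.uint8);o[:400,:640]=f['frame']
o[300:,400:]=cv2.resize(c['frame'][70:220,240:440],None,fx=2,fy=2)
cv2.imwrite('pics/w4.png',o[:,:,::-1])
E
```

```text
9.075 [ 0.58901178 -0.25491129  0.20426937] [ 0.61953319  2.76424669 -0.09840755] [-0.55663293  0.20749243 -0.12170105  0.92880685  0.03567294 -0.11004682] [-0.65360854  0.41301068 -0.91227937] [0.25427057 0.34384593 0.03561554]
```

View pics/w4.png

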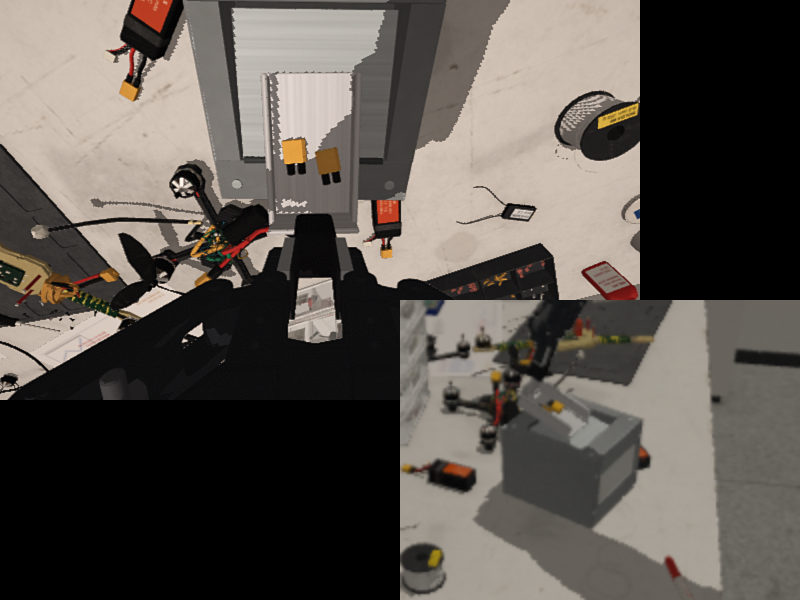

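Request:
send_rows(rows=[[1, -8.5, 4, 0.8, -2.6, -5.4, 0], [1, -19.2, 9.1, 1.5, -5.6, -11.8, 0], [1, -28.9, 13.6, -1, -8.1, -17.2, 0], [1, -40.6, 19.2, -4.2, -11.1, -23.5, 0], [1, -49.2, 23.2, -9.4, -13.2, -28, 0], [1, -57.9, 27.4, -15.5, -15.4, -32.5, 0], [1, -66.7, 31.5, -22.4, -17.5, -37.1, 0], [1, -71.9, 34, -27.8, -18.8, -39.8, 0], [1, -71.9, 34, -27.8, -18.8, -39.8, 0], [1, -71.9, 34, -27.8, -18.8, -39.8, 0]])

```text
time: 10.42
eef_pos: [0.5307, -0.2269, 0.1949]
ee_rot: [0.459, 2.049, -0.266]
wrist_force: [-0.8, -0.0, -0.0]
width: 0.0166
gripper_force: 98.7
```

```bash
python3 - <<'E'
from bench import observe, grab_frame
import cv2,pickle,numpy as np
s=observe();print(s['time'],s['eef_pos'],s['ee_rot'],s['joint_positions'],s['wrist_force'],s['moment'])
f=grab_frame('wrist');pickle.dump((s,f),open('w5.pkl','wb'))
c=grab_frame('side')
o=np.zeros((600,800,3),np.uint8);o[:400,:640]=f['frame']
o[300:,400:]=cv2.resize(c['frame'][70:220,240:440],None,fx=2,fy=2)
cv2.imwrite('pics/w5.png',o[:,:,::-1])
E
```

```text
10.425 [ 0.53070384 -0.22685439  0.19486705] [ 0.45927407  2.04927139 -0.26612027] [-0.64864764 -0.0812096  -1.04136895 -0.43246781  0.18060483 -0.10373298] [-0.75799617 -0.02319961 -0.04832877] [4.61668128e-01 8.84568094e-01 8.47812553e-04]
```

View pics/w5.png

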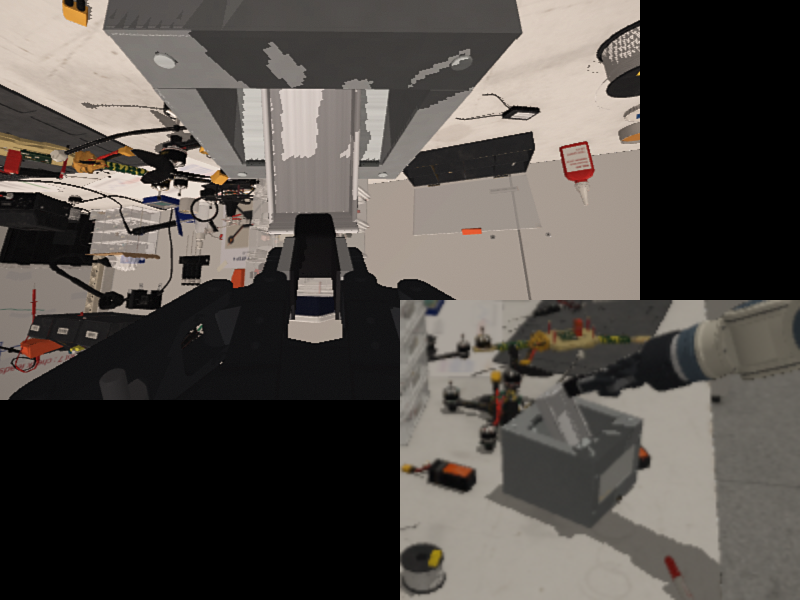

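```bash
python3 - <<'E'
from h import *
from plan import X
s,f=pickle.load(open('w5.pkl','rb'))
R=Ro.from_rotvec(s['ee_rot']).as_matrix();print('tool',R.round(3).tolist())
z=R[:,2];th=np.degrees(np.arctan2(z[:2]@X,-z[2]));print('tilt',th)
c,n=np.cos(np.radians(th)),np.sin(np.radians(th))
t=np.array([(s['eef_pos'][:2]-[.5309,-.2265])@X*1000,s['eef_pos'][2]*1000]);print('tcp',t)
print('lip',t-[93*c-60.6*n,93*n+60.6*c])
import cv2
im=f['frame'];h=cv2.cvtColor(im,cv2.COLOR_RGB2HSV);m=cv2.inRange(h,(15,130,60),(32,255,255));print([ (x.tolist()) for x in cv2.connectedComponentsWithStats(m)[2] if x[4]>15])
E
```

```text
tool [[-0.448, 0.427, 0.786], [0.212, 0.904, -0.37], [-0.869, 0.001, -0.495]]
tilt 60.3015288378072
tcp [-2.60079703e-02  1.94867053e+02]
lip [ 6.53836234 84.05970227]
[[0, 0, 640, 400, 254662], [63, 0, 25, 26, 393], [118, 146, 17, 10, 117], [200, 147, 8, 8, 31], [72, 151, 38, 22, 445], [112, 163, 4, 7, 20], [118, 164, 10, 7, 38], [140, 169, 5, 5, 18], [210, 170, 18, 15, 166], [70, 345, 15, 6, 53]]
```

Request:
send_rows(rows=[[1, 4, -2, 0, 0, 0, 0], [1, 8, -4, 0, 0, 0, 0], [1, 8, -4, 0, 0, 0, 0]])

```text
time: 10.9
eef_pos: [0.5395, -0.2315, 0.1957]
ee_rot: [0.459, 2.047, -0.267]
wrist_force: [-1.0, 0.1, -0.7]
width: 0.0166
gripper_force: 98.5
```

```bash
cat > st.py <<'E'
from h import *
from plan import X
from bench import observe
s=observe();R=Ro.from_rotvec(s['ee_rot']).as_matrix()
z=R[:,2];th=np.degrees(np.arctan2(z[:2]@X,-z[2]))
c,n=np.cos(np.radians(th)),np.sin(np.radians(th))
t=np.array([(s['eef_pos'][:2]-[.5309,-.2265])@X*1000,s['eef_pos'][2]*1000])
l=t-[93*c-60.6*n,93*n+60.6*c]
print('t',s['time'],'tilt',th,'lip',l,'phi',np.degrees(np.arctan2(130-l[1],50-l[0])),'q',np.round(s['joint_positions'],3),'F',np.round(s['wrist_force'],1))
E
python3 st.py
```

```text
t 10.9 tilt 60.44128143599441 lip [16.76478859 84.95683231] phi 53.57814807612707 q [-0.643 -0.063 -1.026 -0.439  0.176 -0.101] F [-1.   0.1 -0.7]
```

```bash
python3 - <<'E'
from plan import *
go((17,85,60.4),[(17,90,60.4),(17,102,60.4),(16,115,60.4),(14,130,60.4),(12,145,60.4),(10,158,56.4),(8,168,50.4),(6,176,43.4),(4,182,36.4),(2,187,29.4)])
go((2,187,29.4),[(0,190,22.4),(-2,190,15.4),(-4,190,8.4),(-4,190,3),(-4,190,0),(-4,190,0)])
E
```

```text
(17, 90, 60.4) [0.0, -0.0, 5.0, 0.0, 0.0, 0.0]
(17, 102, 60.4) [0.0, -0.0, 17.0, 0.0, 0.0, 0.0]
(16, 115, 60.4) [-0.9, 0.4, 30.0, 0.0, 0.0, 0.0]
(14, 130, 60.4) [-2.7, 1.3, 45.0, 0.0, 0.0, 0.0]
(12, 145, 60.4) [-4.5, 2.1, 60.0, 0.0, 0.0, 0.0]
(10, 158, 56.4) [0.7, -0.3, 73.2, 1.7, 3.6, 0.0]
(8, 168, 50.4) [9.3, -4.4, 82.5, 4.3, 9.0, 0.0]
(6, 176, 43.4) [19.6, -9.3, 88.1, 7.3, 15.4, 0.0]
(4, 182, 36.4) [29.5, -13.9, 90.2, 10.2, 21.7, 0.0]
(2, 187, 29.4) [38.9, -18.4, 89.7, 13.2, 28.0, 0.0]
(0, 190, 22.4) [8.7, -4.1, -4.0, 3.0, 6.3, 0.0]
(-2, 190, 15.4) [16.5, -7.8, -12.3, 6.0, 12.7, 0.0]
(-4, 190, 8.4) [23.4, -11.0, -21.9, 9.0, 19.0, 0.0]
(-4, 190, 3) [29.3, -13.8, -30.1, 11.3, 23.9, 0.0]
(-4, 190, 0) [32.3, -15.3, -34.8, 12.6, 26.6, 0.0]
(-4, 190, 0) [32.3, -15.3, -34.8, 12.6, 26.6, 0.0]
```

Request:
send_rows(rows=[[1, 0, 0, 5, 0, 0, 0], [1, 0, 0, 17, 0, 0, 0], [1, -0.9, 0.4, 30, 0, 0, 0], [1, -2.7, 1.3, 45, 0, 0, 0], [1, -4.5, 2.1, 60, 0, 0, 0], [1, 0.7, -0.3, 73.2, 1.7, 3.6, 0], [1, 9.3, -4.4, 82.5, 4.3, 9, 0], [1, 19.6, -9.3, 88.1, 7.3, 15.4, 0], [1, 29.5, -13.9, 90.2, 10.2, 21.7, 0], [1, 38.9, -18.4, 89.7, 13.2, 28, 0]])

```text
time: 12.15
eef_pos: [0.5784, -0.2498, 0.2874]
ee_rot: [0.576, 2.573, -0.152]
wrist_force: [0.9, -0.6, -1.0]
width: 0.0167
gripper_force: 98.5
```

Request:
send_rows(rows=[[1, 8.7, -4.1, -4, 3, 6.3, 0], [1, 16.5, -7.8, -12.3, 6, 12.7, 0], [1, 23.4, -11, -21.9, 9, 19, 0], [1, 29.3, -13.8, -30.1, 11.3, 23.9, 0], [1, 32.3, -15.3, -34.8, 12.6, 26.6, 0], [1, 32.3, -15.3, -34.8, 12.6, 26.6, 0], [1, 32.3, -15.3, -34.8, 12.6, 26.6, 0]])

```text
time: 13.02
eef_pos: [0.6104, -0.265, 0.2514]
ee_rot: [0.686, 3.062, 0.0]
wrist_force: [-0.7, 0.5, -1.2]
width: 0.0168
gripper_force: 98.5
```

```bash
python3 st.py; python3 - <<'E'
from bench import observe, grab_frame
import cv2,pickle,numpy as np
s=observe();print(s['time'],s['eef_pos'],s['ee_rot'])
f=grab_frame('wrist');pickle.dump((s,f),open('w6.pkl','wb'))
c=grab_frame('side');pickle.dump(c,open('side6.pkl','wb'))
o=np.zeros((600,800,3),np.uint8);o[:400,:640]=f['frame']
o[300:,400:]=cv2.resize(c['frame'][70:220,240:440],None,fx=2,fy=2)
cv2.imwrite('pics/w6.png',o[:,:,::-1])
E
```

```text
t 13.025 tilt 0.18103200209747558 lip [ -4.50900405 190.47207517] phi -47.96877534427721 q [-5.360e-01  4.600e-01  4.240e-01  1.531e+00  1.000e-03 -9.500e-02] F [-0.7  0.5 -1.2]
13.025 [ 0.61040244 -0.26497507  0.25136562] [6.86333431e-01 3.06237420e+00 8.30494366e-05]
```

View pics/w6.png

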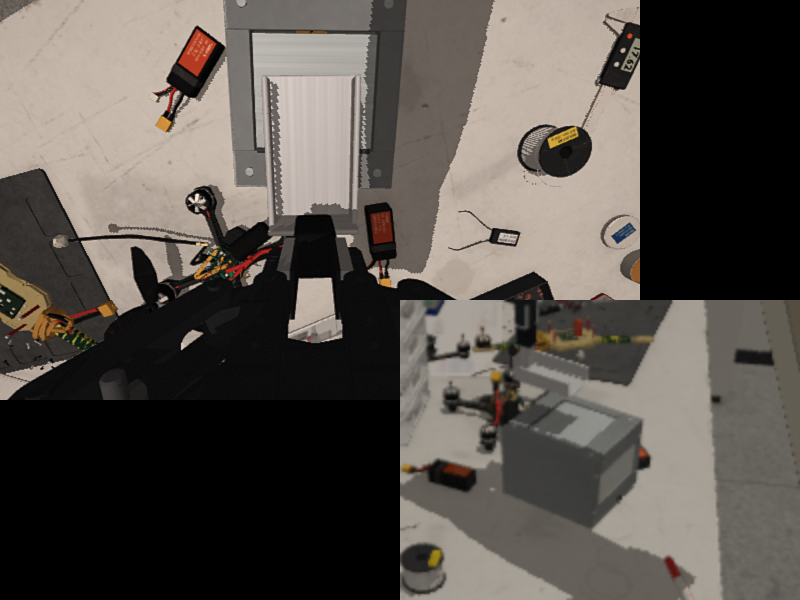

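```bash
python3 - <<'E'
from h import *
import cv2
np.set_printoptions(linewidth=200)
for n,r in(('w3',(18,40)),('w6',(22,44))):
    s,f=pickle.load(open(n+'.pkl','rb'))
    g=cv2.cvtColor(f['frame'],cv2.COLOR_RGB2GRAY);print(n,r);print(g[r[0]:r[1],[258,275,290,305,315,322,335,350,362]].T)
h=cv2.cvtColor(f['frame'],cv2.COLOR_RGB2HSV);m=cv2.inRange(h[:80,200:440],(10,110,40),(35,255,255));print(cv2.connectedComponentsWithStats(m)[2])
w=wcam(s,f)
for p in[(298,32),(326,32),(315,29),(315,35)]:
    for z in(.13,.04,.01):print(p,z,((onz(w,p,z)[:2]-[.5309,-.2265])@np.array([[.904,.427],[-.427,.904]])).round(4))
E
```

```text
w3 (18, 40)
[[111 109 108 109 110 108 110  76  42  57  58 101 185 181 179 181 181 183 185 185 180 179]
 [109 109 110 109 110 110 112  85  41  57  53  79 179 180 177 177 179 181 182 183 178 174]
 [112 112 112 111 111 113 112  94  51  53  53  75 169 180 175 176 176 179 180 180 176 172]
 [111 110 111 111 111 111 112 104  63  50  53  67 147 182 175 174 174 176 177 177 173 170]
 [111 111 111 112 113 113 114 108  72  45  53  67 139 180 175 173 174 175 177 177 174 168]
 [113 115 114 116 115 115 116 113  76  45  51  64 132 182 174 172 171 174 177 176 173 169]
 [113 117 116 118 117 117 119 118  84  42  53  56  95 179 178 172 170 172 174 173 172 169]
 [115 115 114 113 115 114 116 116  90  43  53  54  88 171 175 171 168 171 172 173 171 168]
 [113 112 112 112 114 115 115 114  93  47  54  51  71 166 175 173 170 169 172 172 171 167]]
w6 (22, 44)
[[109 108 108 109 109 111 102  65  50  52  79 184 183 178 177 179 183 183 184 180 178 177]
 [109 109 110 109 110 113 112  77  45  52  65 141 184 178 177 179 180 181 181 177 174 174]
 [111 111 111 111 110 112 113  83  41  52  59 110 184 178 175 175 179 180 
[... 392 characters left out ...]
14 114 113 114 115 112  78  44  49  63 133 180 173 170 169 170 171 170 167 167]
 [111 113 112 112 111 113 114 114  84  43  54  64 129 176 172 168 168 169 170 170 169 165]]
[[    0     0   240    80 19116]
 [   96    30    15     4    38]
 [  112    31    16     3    44]
 [    4    55     2     1     2]]
(298, 32) 0.13 [-0.0484 -0.0134]
(298, 32) 0.04 [-0.0695 -0.0177]
(298, 32) 0.01 [-0.0765 -0.0192]
(326, 32) 0.13 [-0.0484  0.01  ]
(326, 32) 0.04 [-0.0695  0.0132]
(326, 32) 0.01 [-0.0765  0.0142]
(315, 29) 0.13 [-0.0507  0.0008]
(315, 29) 0.04 [-0.0725  0.001 ]
(315, 29) 0.01 [-0.0797  0.0011]
(315, 35) 0.13 [-0.0462  0.0008]
(315, 35) 0.04 [-0.0665  0.001 ]
(315, 35) 0.01 [-0.0733  0.0011]
```

Request:
send_rows(rows=[[1, -5, 18, 0, 0, 0, 1], [1, -14, 52, 0, 0, 0, 3], [1, -26, 95, 0, 0, 0, 5], [1, -38, 140, 0, 0, 0, 7], [1, -50, 185, 0, 0, 0, 9], [1, -62, 230, 0, 0, 0, 11], [1, -74, 275, 0, 0, 0, 13], [1, -86, 320, -10, 0, 0, 15], [1, -98, 360, -30, 0, 0, 17], [1, -106, 390, -55, 0, 0, 18]])

```text
time: 14.38
eef_pos: [0.5027, 0.1272, 0.1965]
ee_rot: [0.194, 3.131, 0.002]
wrist_force: [0.7, -0.6, -1.5]
width: 0.0168
gripper_force: 98.5
```

Request:
send_rows(rows=[[1, -4, 14, -30, 0, 0, 0], [1, -4, 14, -60, 0, 0, 0], [1, -4, 14, -85, 0, 0, 0], [1, -4, 14, -105, 0, 0, 0], [1, -4, 14, -118, 0, 0, 0], [1, -4, 14, -124, 0, 0, 0], [1, -4, 14, -129, 0, 0, 0], [1, -4, 14, -131, 0, 0, 0], [1, -4, 14, -131, 0, 0, 0]])

```text
time: 15.5
eef_pos: [0.5006, 0.1389, 0.065]
ee_rot: [0.199, 3.133, 0.001]
wrist_force: [-0.6, -0.4, -0.7]
width: 0.0166
gripper_force: 98.5
```

Request:
send_rows(rows=[[1, 0, 0, -2, 0, 0, 0], [1, 0, 0, -3.5, 0, 0, 0], [1, 0, 0, -4, 0, 0, 0], [1, 0, 0, -4, 0, 0, 0]])

```text
time: 16.0
eef_pos: [0.5006, 0.1389, 0.061]
ee_rot: [0.199, 3.133, 0.001]
wrist_force: [0.6, -0.5, 0.4]
width: 0.017
gripper_force: 99.0
```

Near contact; one more millimetre, then open gently and rise.

Request:
send_rows(rows=[[1, 0, 0, -1, 0, 0, 0], [1, 0, 0, -1, 0, 0, 0]], force=20)

```text
time: 16.25
eef_pos: [0.5011, 0.1386, 0.0608]
ee_rot: [0.199, 3.132, 0.0]
wrist_force: [-0.8, -3.1, 8.0]
width: 0.0163
gripper_force: 100.7
```

Request:
send_rows(rows=[[0.3, 0, 0, 0, 0, 0, 0], [0, 0, 0, 0, 0, 0, 0], [-0.3, 0, 0, 0, 0, 0, 0], [-0.6, 0, 0, 0, 0, 0, 0], [-1, 0, 0, 0, 0, 0, 0], [-1, 0, 0, 0, 0, 0, 0], [-1, 0, 0, 15, 0, 0, 0], [-1, 0, 0, 40, 0, 0, 0], [-1, 0, 0, 80, 0, 0, 0], [-1, 0, 0, 130, 0, 0, 0]])

```text
time: 17.5
eef_pos: [0.4999, 0.1389, 0.1917]
ee_rot: [0.199, 3.134, 0.001]
wrist_force: [2.0, -0.0, 0.1]
width: 0.0855
gripper_force: 0.0
```

Request:
send_rows(rows=[[-1, 0, 0, 30, 0, 0, 0], [-1, 0, 0, 30, 0, 0, 0], [-1, 0, 0, 30, 0, 0, 0]])

```text
time: 17.88
eef_pos: [0.5001, 0.1389, 0.2197]
ee_rot: [0.199, 3.134, 0.001]
wrist_force: [-1.0, 0.8, -0.7]
width: 0.0853
gripper_force: 0.0
```

```bash
python3 - <<'E'
from bench import observe, grab_frame
import cv2,pickle,numpy as np
s=observe();print(s['time'],s['eef_pos'],s['wrist_force'],s['width'])
f=grab_frame('wrist');c=grab_frame('side')
o=np.zeros((600,800,3),np.uint8);o[:400,:640]=f['frame']
o[300:,400:]=cv2.resize(c['frame'][110:310,240:400],(400,300))
o[300:,400:]=0;v=cv2.resize(c['frame'][100:325,260:410],None,fx=2.2,fy=2.2)[:,:330];o[600-v.shape[0]:,470:800]=v
cv2.imwrite('pics/w7.png',o[:,:,::-1])
E
```

```text
17.875 [0.50014012 0.13888174 0.21972809] [-1.02893062  0.80204438 -0.68323599] 0.08534704181115611
```

View pics/w7.png

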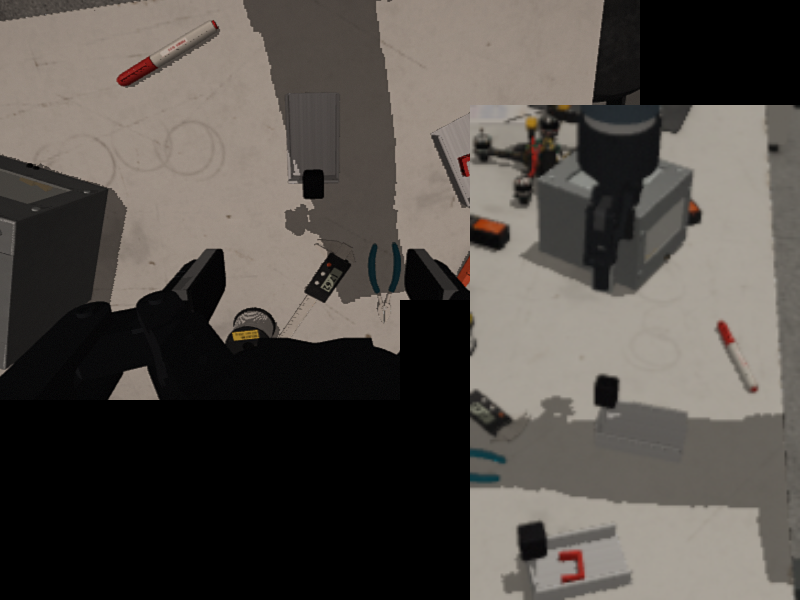

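```bash
python3 - <<'E'
from h import *
import cv2
w7=cv2.imread('pics/w7.png')[:400,:640];w1=cv2.imread('pics/w1.png')
for n,i in(('w1',w1),('w7',w7)):
    print(n,i[[165,170,175,180,185,190,195,200]][:,[10,30,45]][:,:,::-1].tolist())
    m=cv2.inRange(cv2.cvtColor(i,cv2.COLOR_BGR2HSV),(10,60,40),(35,255,255))[140:300,:110];print(cv2.connectedComponentsWithStats(m)[2].tolist())
s0=pickle.load(open('side0.pkl','rb'))['frame'].astype(int);s6=pickle.load(open('side6.pkl','rb'))['frame'].astype(int)
for p in[(336,140),(342,133),(330,141),(345,130)]:print(p,s0[p[1],p[0]],s6[p[1],p[0]])
E
```

```text
w1 [[[67, 64, 59], [37, 35, 34], [40, 38, 37]], [[67, 64, 60], [82, 79, 73], [38, 36, 35]], [[67, 65, 60], [68, 64, 60], [86, 83, 77]], [[67, 64, 59], [67, 65, 60], [68, 66, 60]], [[69, 65, 60], [70, 67, 61], [69, 65, 61]], [[66, 62, 58], [69, 66, 61], [38, 37, 36]], [[38, 37, 35], [39, 37, 36], [40, 39, 36]], [[39, 37, 35], [60, 59, 56], [37, 35, 33]]]
[[0, 0, 110, 160, 17600]]
w7 [[[37, 36, 35], [0, 2, 1], [145, 133, 121]], [[33, 32, 31], [37, 36, 34], [35, 34, 35]], [[66, 64, 59], [32, 30, 29], [38, 37, 36]], [[67, 64, 60], [77, 68, 54], [37, 36, 33]], [[68, 65, 60], [75, 67, 55], [82, 69, 52]], [[65, 63, 58], [68, 65, 60], [83, 70, 53]], [[67, 64, 60], [68, 64, 61], [69, 67, 62]], [[36, 35, 34], [68, 65, 60], [38, 36, 36]]]
[[0, 0, 110, 160, 17449], [19, 37, 34, 15, 151]]
(336, 140) [101 101  97] [106 105 101]
(342, 133) [141 142 137] [147 148 142]
(330, 141) [137 138 132] [143 144 138]
(345, 130) [140 140 135] [145 146 141]
```

```bash
python3 -c "
from bench import finish_job
print(finish_job())"
```

```text
the job is handed in; nothing more can be done
None
```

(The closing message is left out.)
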